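Latch a packed bottle crate and book it out with the hand scanner

ROBOT

A 7-joint arm with a two-finger parallel gripper is mounted at the origin on a cart in front of the work surface, level with it; the furniture and walls round the work are solid. World frame = base frame: x ahead of the robot, y to its left, z up, the work surface at z = 0. Lengths are in m, angles in rad, forces in N, time in s.
With the tool pointing down it reaches from about 0.425 to 0.95 m from the base axis. Payload 4.7 kg.
Tool frame: the origin (TCP) lies where the fingers leave the gripper's body, on its centre line; the fingertips stand 70 mm ahead of it and the grasp point (between the pads) lies 51 mm ahead of it; x points along the fingers, y is the direction in which the jaws open and shut, and the axes are right-handed (so a half turn about x gives the same grasp; the last joint's range is limited). The gripper opens to 87 mm and grips with 3 to 60 N. Pads are 19 mm wide; open, the fingers measure 117 mm over their backs; the gripper's body (75 mm by 190 mm) begins 51 mm behind the grasp point.
Start: joints at [1.191, 0.469, -0.049, 1.532, 0.024, 1.141, -0.082], TCP at [0.232, -0.634, 0.292] pointing down, gripper open.
Joint ranges: [-2.59, 2.59], [-0.33, 1.99], [-1.39, 1.29], [0.1, 2.45], [-1.04, 4.18], [0.21, 1.99], [-2.66, 2.66]. Speed limits (rad/s): [2.57, 2.57, 3.14, 3.14, 3.14, 3.14, 3.14].

INTERFACE

Orientations are given as a unit quaternion [x, y, z, w].
In Python, from cell import bot gives the robot as it stands.
- The arm moves only by the shell command python3 -m pendant 'ROWS' [FORCE]. ROWS is a JSON object of lists of equal length, an entry for each row: "delta_pos": the shift along the tool's x, y, z in mm, a list of three; "rotation": the turn, a rotation vector about the tool's x, y, z in rad, a list of three; "grip": the opening, from 0 (shut) to 1 (fully open). A call has 1 to 5 rows; each row is the pose to reach, as a shift and turn from the pose measured when the call began, along the tool's axes at that moment; what a row does not reach only later rows make up. A row lasts 1/10 s, in which the tool goes at most 50 mm and 8.59 degrees, less where a joint would pass 70% of its speed; a pose out of reach is approached as far as the arm can. A call with a gripper value outside its range is refused whole. The fingers move at their own pace and stop on an object; FORCE is the grip in N (left out, the last holds). Time passes only in rows, so rows that repeat a pose let the fingers close. It gives the time, the measured TCP pose, the force and the opening at its end, in the units of the state.
- bot.state(): the state, without advancing time (a new reading comes with each control period).
- bot.snapshot(name): name is "scene" or "side" or "wrist"; returns a dict with "img" (420x560x3 uint8, red, green, blue), "depth" (420x560 float32, m along the optical axis (not along the pixel's ray), 0 where there is no reading), "fov_y" (degrees; the focal length in pixels is half the picture's height over the tangent of half this angle, whatever the lens; pixels are square), "cx", "cy" (the principal point, pixels), "D" ([k1, k2, p1, p2, k3] as OpenCV has them; the pictures are not rectified), "pose" (4x4, takes a point from camera to world coordinates). Camera axes: x right, y up, looking along -z (the intrinsics and any distortion apply to the point x, -y, -z); pixel columns grow to the right and rows downward; lengths in m; the calibration is good to about 2 mm. A picture is of the moment at which its call begins.
- bot.finish_job(): hands the job in, once; it reports no verdict.
Trained networks look in a picture, given as the dict that the camera call returned (one of the last four; its "shot" number tells which), for a name from the list of things; names that differ only in an ending like _2 or _b are one class to them, and where a whole thing is asked for, a point or a joint stands for the part that bears it (a point fixed in the world has none). Each returns a list of dicts, best first, with "p" (0 to 1); they miss things now and then, are a little off and sometimes report something else, mostly with a low value. They report only what shows in the picture. A call takes as long as a camera call.
- bot.search_frame(query, picture): "uv" ([column, row] in pixels, amid what is visible of it).
- bot.landmark_of(query, picture): "uv" ([column, row] in pixels: a listed point, or the origin of a listed thing).
The state is a dict: "clock": time; "q": joint angles; "qd": joint speeds; "tau": joint torques, N m; "tcp_pos": TCP position; "ee_rot": TCP orientation; "wrist_force": force on the tool from outside, world axes, zero at the start; "torque": the same for the moment, N m; "finger_gap": finger opening in m.
Only numpy, scipy, OpenCV 4.12 (cv2) and the standard library are available. Lean on these libraries where they do the work, as an engineer would, in place of code of your own. Each camera call takes 0.05 s, during which the arm holds its last target. There are 200 camera calls.

TASK

With the lid of the crate shut, swing its hasp forward and down over its staple until it hangs flat against the front. Then book the crate out: take the hand scanner from its fork stand and aim it squarely at the middle of the bar label on the crate's right end, from about 10 cm away, holding it still for two seconds so that it reads the label, without bumping the crate with it. Finally hang the scanner back in its fork as it was, window at the open end, and leave the other things where they are.

Things in the scene. Friction and masses are not known exactly. Their poses are not given: they have to be found in the camera images.
- crate: Heavy wooden crate packed with four bottles, fixed on the bench: 144 x 144 mm, top of the lid at 222 mm, two 8 mm battens on the lid near its left and right ends. Slatted front towards the robot. Origin: centre of its underside; x points to the back of the crate, y to its left end, z up.
- hasp (a joint): Steel hasp strap hinged at the lid's front top edge; stiff, stays where it is left. 30 wide, 3 thick, 80 mm from hinge to lip; slot 10 x 26 mm, 36 to 62 mm from the hinge. Angle in rad: 0 = hanging flat against the crate's front, staple through the slot; pi/2 = straight out to the front; pi = upright; more = leaning back over the lid (stop at 4.1).
- lid (a joint): The crate's plywood lid, hinged at the back, shut at the start and to stay shut. Angle in rad: 0 = shut, grows as it opens.
- hasp_hinge (a point): Middle of the hasp's hinge axis, at the crate's front top edge (crate frame -76, 0, 221 mm); the axis runs along the crate's y. The staple is a wire loop that stands 16 mm out of the crate's front, 41 to 59 mm below this point.
- hasp_lip (a point): Middle of the free end of the hasp strap, 80 mm from the hinge axis.
- label: White paper label 80 x 50 mm with a pattern of black bars, stuck upright on the crate's right end (crate -y). Origin: its middle; its -y axis is the outward normal (away from the crate), z up.
- scanner: Cordless hand scanner, pistol shaped, 0.18 kg. Head 84 long x 44 wide x 40 mm high, level in the stand, gripped across its 44 mm width from above. Origin: centre of the head; x points out of the window (line of sight), z up. The handle (26 mm wide, 37 mm deep) slants slightly back and ends 103 mm below and up to 45 mm behind the origin.
- window (a point): Centre of the scanner's window, at the front of its head, 42 mm ahead of the scanner's origin; same axes as the scanner.
- stand: Scanner stand, fixed on the bench: round foot 104 mm across and 10 mm high, column at the rear and a fork of two prongs, open at the front (+x) and below. The scanner's head lies on the prongs with its handle hanging between them. Origin: on the bench below the middle of the fork; x points from the column to the open end of the fork, z up.
- fork (a point): Middle of the fork, on the level of the prongs' upper faces, 130 mm above the bench; the scanner's origin rests 20 mm above this point, its x along the fork's x. Prongs 8 mm wide, 50 mm over both, 34 mm gap; 8 mm high stops 47 mm ahead and 51 mm behind.
- roll: Bystander: roll of white blank labels, 83 mm across, 44 mm high, lying flat. Origin: centre of its underside.
- marker: Bystander: marker pen, 132 mm long, 20 mm thick, lying on the bench along its own y. Origin: its middle, underside.

How it is judged:
On the way, in this order (a step that is already met when the one before it is completed fails the run):
1. The hasp hangs over the staple against the crate's front (within 0.15 rad), lid shut (value of joint hasp below 0.15 rad and value of joint lid below 0.05 rad), for 0.2 s.
2. With the hasp shut, the scanner is held still for one second with its window 60 to 160 mm from the label, its line of sight within 15 mm of the label's middle and within 0.25 rad of square (all of step 1 and x of label in the frame of window between 0.06 and 0.16 m and y of window in the frame of label below -0.05 m and y of label in the frame of window between -0.015 and 0.015 m and z of label in the frame of window between -0.015 and 0.015 m and angle between the x axis of window and the y axis of label, either way round below 0.25 rad and angle between the z axis of window and the z axis of label, either way round below 0.25 rad and linear speed of scanner below 0.03 m/s and angular speed of scanner below 0.15 rad/s), for 1 s.
At the end, for the whole second after the job is handed in: The hasp is over the staple (under 0.15 rad), the lid shut (under 0.05 rad); the scanner rests level on the fork's prongs, within 12 mm of its place, window at the fork's open end, at rest (all of step 1 and horizontal distance between scanner and fork below 0.012 m and z of scanner in the frame of fork between 0.016 and 0.024 m and angle between scanner's own z axis and vertical below 0.08 rad and angle between the x axis of scanner and the x axis of fork, either way round below 0.25 rad and x of window in the frame of fork above 0.02 m and linear speed of scanner below 0.02 m/s); the robot touches nothing.
It fails at once if A bystander is shifted by more than 30 mm (distance of any of roll, marker from where it was at the start of the episode above 0.03 m).
It fails at once if The scanner is knocked against the crate or its label (over 3 N) (contact force between scanner and crate above 3 N or contact force between scanner and label above 3 N).
It also fails if it takes over 69 s, if anything falls off the work surface, if the arm or the gripper's body presses on something with over 40 N, if the wrist force passes 120 N, or if a joint passes its speed limit or range.

## Working session

There is one attempt and no reset: what is moved stays moved. The work goes in short steps, Python scripts to look and compute and a shell command to move; the robot and the scene stay as the last step left them, time stands still between calls to the robot, and variables do not carry over. Pictures are saved under pics/ and viewed, about 8 in all and at most 12, crops included, and the job is handed in when it is done.

```bash
ls; mkdir -p pics
cat > h.py <<'E'
import numpy as np, cv2
from cell import bot
from scipy.spatial.transform import Rotation as R
def K(s):
    f=s["img"].shape[0]/2/np.tan(np.radians(s["fov_y"])/2)
    return np.array([[f,0,s["cx"]],[0,f,s["cy"]],[0,0,1.]])
def ray(s,uv):
    p=cv2.undistortPoints(np.array([[uv]],float),K(s),np.array(s["D"],float))[0,0]
    return np.array([p[0],-p[1],-1.])
def pt(s,uv,d=None):
    u,v=int(round(uv[0])),int(round(uv[1]))
    if d is None:
        w=s["depth"][max(v-2,0):v+3,max(u-2,0):u+3]; w=w[w>0]; d=np.median(w) if len(w) else np.nan
    P=np.array(s["pose"]); return P[:3,:3]@(ray(s,uv)*d)+P[:3,3]
def tri(obs):
    A=np.zeros((3,3));b=np.zeros(3);L=[]
    for s,uv in obs:
        P=np.array(s["pose"]);d=P[:3,:3]@ray(s,uv);d/=np.linalg.norm(d);M=np.eye(3)-np.outer(d,d);A+=M;b+=M@P[:3,3];L.append((M,P[:3,3]))
    x=np.linalg.solve(A,b); return x,[np.linalg.norm(M@(x-c)) for M,c in L]
def proj(s,X):
    P=np.array(s["pose"]);c=P[:3,:3].T@(np.array(X)-P[:3,3]);c=c*[1,-1,-1]
    return cv2.projectPoints(c.reshape(1,1,3),np.zeros(3),np.zeros(3),K(s),np.array(s["D"],float))[0][0,0]
def save(s,n): cv2.imwrite("pics/"+n,s["img"][:,:,::-1])
def rel(target,Rt=None,st=None):
    """shift (mm) and rotvec in tool axes to reach target TCP pos/rot"""
    st=st or bot.state();R0=R.from_quat(st["ee_rot"])
    dp=R0.inv().apply(np.array(target)-st["tcp_pos"])*1000
    rv=(R0.inv()*Rt).as_rotvec() if Rt is not None else np.zeros(3)
    return dp.round(1),rv.round(3)
E
python3 - <<'E'
from h import *
np.set_printoptions(precision=3,suppress=True)
S={n:bot.snapshot(n) for n in("scene","side","wrist")}
st=bot.state();print(st["clock"],st["tcp_pos"],R.from_quat(st["ee_rot"]).as_matrix(),st["finger_gap"])
for n,s in S.items():
    save(s,n+"0.png");print(n,np.array(s["pose"])[:3,3],s["fov_y"])
for q in["crate","hasp_hinge","hasp_lip","label","scanner","window","stand","fork","roll","marker"]:
    obs=[]
    for n,s in S.items():
        r=bot.landmark_of(q,s)
        if r:
            print(q,n,np.round(r[0]["uv"],1),round(r[0]["p"],2),pt(s,r[0]["uv"]))
            if r[0]["p"]>.4: obs.append((s,r[0]["uv"]))
    if len(obs)>1: print("  tri",*tri(obs))
cv2.imwrite("pics/both0.png",cv2.resize(np.hstack([S["scene"]["img"],S["side"]["img"]]),(800,300))[:,:,::-1])
E
```

```text
pics
0.15 [ 0.232 -0.634  0.291] [[-0.001  0.344 -0.939]
 [ 0.001 -0.939 -0.344]
 [-1.    -0.002  0.   ]] 0.08688845756401259
scene [0.149 0.7   0.685] 50.67406569247636
side [ 0.634 -0.884  0.65 ] 57.23769415964972
wrist [ 0.309 -0.605  0.384] 63.855445151034964
crate scene [287.5 275.6] 0.58 [ 0.52 -0.08  0.06]
crate side [272.6 239.9] 0.91 [ 0.563 -0.243  0.088]
  tri [ 0.552 -0.148  0.006] [np.float64(1.2958380725169334e-05), np.float64(1.2958380725156724e-05)]
hasp_hinge scene [308.3 212. ] 0.78 [ 0.481 -0.112  0.224]
hasp_hinge side [239.9 157.2] 0.85 [ 0.479 -0.126  0.228]
  tri [ 0.479 -0.115  0.223] [np.float64(0.0026781363745136274), np.float64(0.00267813637451356)]
hasp_lip scene [297.1 178.9] 0.59 [ 0.747 -0.653  0.043]
hasp_lip side [253.5 135.8] 0.48 [0.426 0.412 0.022]
  tri [ 0.516 -0.136  0.288] [np.float64(0.0023344082426400244), np.float64(0.002334408242639965)]
label side [250.2 211.5] 0.6 [ 0.511 -0.214  0.142]
scanner scene [332.4 183. ] 0.82 [ 0.529 -0.412  0.164]
scanner side [245.1 287.2] 0.76 [ 0.54  -0.459  0.171]
  tri [ 0.537 -0.44   0.151] [np.float64(0.
[... 226 characters left out ...]
), np.float64(0.002626362257219998)]
stand scene [330.2 227.4] 0.61 [ 0.449 -0.174  0.159]
stand side [249.2 335.7] 0.63 [ 0.535 -0.441  0.011]
  tri [ 0.536 -0.435  0.003] [np.float64(0.002338864733129768), np.float64(0.002338864733129617)]
fork scene [337.7 187.6] 0.69 [ 0.518 -0.429  0.144]
fork side [247.5 297.1] 0.89 [ 0.545 -0.47   0.16 ]
  tri [ 0.533 -0.45   0.133] [np.float64(0.007478264351416998), np.float64(0.007478264351417037)]
roll scene [221.6 319.5] 0.87 [0.595 0.097 0.039]
roll side [304.7 196.6] 0.61 [ 0.629 -0.14   0.137]
  tri [ 0.625  0.06  -0.001] [np.float64(0.0022324534576475454), np.float64(0.0022324534576475836)]
marker side [304.6 288.6] 0.71 [ 0.638 -0.317  0.019]
```

View pics/side0.png

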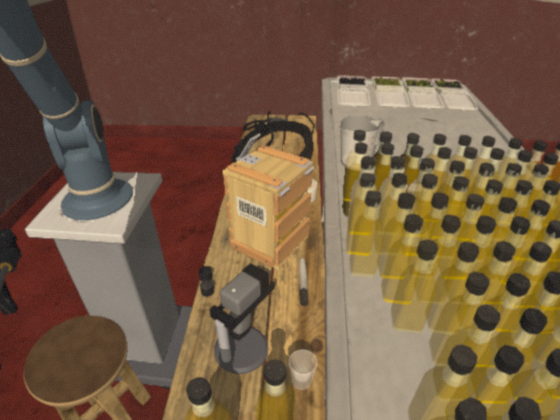

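View pics/scene0.png

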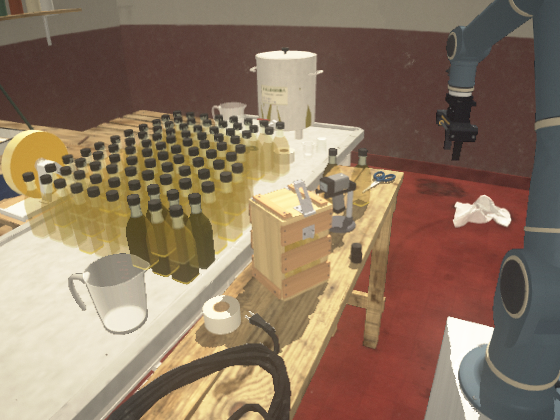

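Side view: the crate (label at ~250,210) has its hasp leaning back over the lid. The scanner is in its fork (~245,290), roughly facing the label, and the marker is at (304,285). In the scene view the hasp strap stands at ~(300,195) and the staple is on the front at ~(308,232). Next I refine crate yaw, label and scanner from depth planes.

Run:
```python
from h import *
np.set_printoptions(precision=4,suppress=True)
S={n:bot.snapshot(n) for n in("scene","side")}
def cloud(s):
    H,W=s["depth"].shape;u,v=np.meshgrid(np.arange(W),np.arange(H))
    uv=np.stack([u,v],-1).reshape(-1,1,2).astype(float)
    p=cv2.undistortPoints(uv,K(s),np.array(s["D"],float))[:,0];d=s["depth"].reshape(-1)
    c=np.stack([p[:,0],-p[:,1],-np.ones(len(p))],1)*d[:,None];P=np.array(s["pose"])
    return (c@P[:3,:3].T+P[:3,3]),d>0
for n,s in S.items():
    C,ok=cloud(s);im=s["img"].reshape(-1,3).astype(int)
    C0=C;m=ok&(np.hypot(C[:,0]-.552,C[:,1]+.148)<.13)
    X=C[m];top=X[(X[:,2]>.214)&(X[:,2]<.238)]
    print(n,"top",len(top),top[:,2].mean(),cv2.minAreaRect(top[:,:2].astype(np.float32)*1000))
    side=X[(X[:,2]>.03)&(X[:,2]<.2)]
    # dominant vertical planes by yaw hist
    best=[]
    for a in np.radians(np.arange(-180,180,1)):
        nrm=np.array([np.cos(a),np.sin(a)]);h,e=np.histogram(side[:,:2]@nrm,np.arange(-1,1,.003))
        i=h.argmax();best.append((h[i],np.degrees(a),e[i]+.0015))
    best.sort(reverse=True);print([tuple(np.round(b,3)) for b in best[:8]])
    ms=ok&(np.hypot(C[:,0]-.537,C[:,1]+.44)<.075)&(C[:,2]>.155)&(C[:,2]<.19)
    Y=C[ms];print("scanner top",len(Y),np.percentile(Y[:,2],[5,50,95]),cv2.minAreaRect(Y[:,:2].astype(np.float32)*1000))
    if n=="side":
        w=(im.min(1)>150)&m&(C[:,2]>.08)&(C[:,2]<.19);L=C[w];print("white",len(L),L.mean(0),L.min(0),L.max(0))
for q in ["label","scanner","window","hasp_hinge","crate","hasp_lip"]:
    o=[(s,r[0]["uv"]) for s in S.values() if (r:=bot.landmark_of(q,s)) and r[0]["p"]>.4]
    if len(o)>1: print(q,*tri(o))
    elif o: print(q,pt(*o[0]))
s=S["scene"];im=cv2.resize(s["img"][140:310,230:400],None,fx=3.4,fy=3.4,interpolation=cv2.INTER_CUBIC)
t=S["side"];im2=cv2.resize(t["img"][130:380,180:330],None,fx=2.31,fy=2.31,interpolation=cv2.INTER_CUBIC)[:578]
cv2.imwrite("pics/crop1.png",cv2.resize(np.hstack([im[:577],im2[:577]]),None,fx=.85,fy=.85)[:,:,::-1])
```

```text
scene top 1709 0.22348012363426434 ((542.0573120117188, -146.94784545898438), (144.33624267578125, 155.44094848632812), 61.649906158447266)
[(np.float64(1628.0), np.float64(60.0), np.float64(0.214)), (np.float64(1625.0), np.float64(61.0), np.float64(0.205)), (np.float64(1588.0), np.float64(-119.0), np.float64(-0.203)), (np.float64(1541.0), np.float64(-30.0), np.float64(0.475)), (np.float64(1514.0), np.float64(-29.0), np.float64(0.478)), (np.float64(1492.0), np.float64(151.0), np.float64(-0.476)), (np.float64(1435.0), np.float64(-118.0), np.float64(-0.194)), (np.float64(1338.0), np.float64(152.0), np.float64(-0.479))]
scanner top 263 [0.156  0.1674 0.1709] ((533.51904296875, -441.4508056640625), (81.49190521240234, 46.252532958984375), 60.40459060668945)
side top 2611 0.22574779750940638 ((543.507080078125, -152.4111785888672), (142.55685424804688, 159.26760864257812), 61.22797393798828)
[(np.float64(2107.0), np.float64(61.0), np.float64(0.061)), (np.float64(1989.0), np.float64(-120.0), np.float64(-0.071)), (np.float64(1945.0), np.float64(62.0), np.float64(0.052)), (np.float64(1727.0)
[... 366 characters left out ...]
(85.03113555908203, 44.46104049682617), 59.0748405456543)
white 176 [ 0.5131 -0.2159  0.1461] [ 0.4775 -0.2371  0.1201] [ 0.5469 -0.1945  0.1702]
label [ 0.5207 -0.2193  0.1355]
scanner [ 0.5394 -0.4442  0.1543] [np.float64(0.0006011745385894118), np.float64(0.0006011745385894956)]
window [ 0.5546 -0.3975  0.1442] [np.float64(0.0023635423683714303), np.float64(0.0023635423683714815)]
hasp_hinge [ 0.4763 -0.1187  0.2209] [np.float64(0.00394699781054597), np.float64(0.003946997810546073)]
crate [ 0.5523 -0.151   0.0051] [np.float64(0.0009514970442194988), np.float64(0.0009514970442194633)]
hasp_lip [ 0.5137 -0.1288  0.2912] [np.float64(0.0005848212985014731), np.float64(0.0005848212985016292)]
```

View pics/crop1.png

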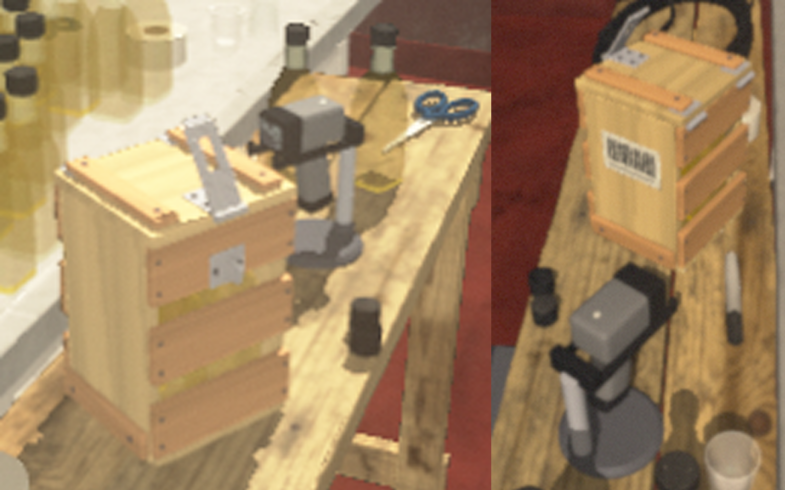

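The crate yaw is about -29°. In the crops the strap leans back over the lid in the left crop at (215,165), with a hinge plate at its foot, and the staple plate is at (228,265). The label's bars are at about (632,158) in the right crop. Next I move behind the hasp.

```bash
cat >> h.py <<'E'
np.set_printoptions(precision=4,suppress=True)
YAW=np.radians(-29.);CX=np.array([np.cos(YAW),np.sin(YAW),0]);CY=np.array([-np.sin(YAW),np.cos(YAW),0])
H=np.array([.478,-.114,.221])
RH=R.from_matrix(np.stack([[0,0,-1.],-CY,np.cross([0,0,-1.],-CY)],1))
def tip(dx,dz,dy=0): return H+dx*1e-3*CX+dy*1e-3*CY+[0,0,dz*1e-3+.07]
E
python3 - <<'E'
from h import *
print(rel(tip(65,115),RH)); print(rel(tip(65,45),RH))
E
```

```text
(array([-113.8, -354.6, -452.2]), array([ 0.857, -0.   , -0.   ]))
(array([ -43.8, -354.6, -452.2]), array([ 0.857, -0.   , -0.   ]))
```

```bash
python3 -m pendant '{"delta_pos":[[-12,-29,-37],[-24,-58,-74],[-36,-87,-111],[-47,-116,-148],[-57,-145,-185]],"rotation":[[0,0,0],[0,0,0],[0,0,0],[0,0,0],[0,0,0]],"grip":[0.5,0.3,0.2,0.16,0.16]}' 20
python3 -m pendant '{"delta_pos":[[-12,-29,-37],[-24,-58,-74],[-36,-87,-111],[-47,-116,-148],[-57,-145,-185]],"rotation":[[0.14,0,0],[0.28,0,0],[0.42,0,0],[0.56,0,0],[0.7,0,0]],"grip":[0.16,0.16,0.16,0.16,0.16]}'
python3 - <<'E'
from h import *
print(bot.state()["clock"],bot.state()["finger_gap"],rel(tip(65,115),RH))
E
```

```text
clock: 2.85
tcp_pos: [0.3567, -0.4324, 0.3501]
ee_rot: [0.696, 0.123, -0.696, 0.124]
wrist_force: [0.5, -0.8, 0.4]
finger_gap: 0.0552
clock: 3.35
tcp_pos: [0.4762, -0.2397, 0.4058]
ee_rot: [0.698, -0.118, -0.697, -0.117]
wrist_force: [1.2, 0.2, 0.7]
finger_gap: 0.0172
3.35 0.01721161324957623 (array([  -0.3, -108.2,  -24.4]), array([ 0.171, -0.002, -0.001]))
```

```bash
python3 -m pendant '{"delta_pos":[[0,-40,-9],[0,-80,-18],[0,-108,-24],[0,-108,-24],[0,-108,-24]],"rotation":[[0.1,0,0],[0.171,0,0],[0.171,0,0],[0.171,0,0],[0.171,0,0]],"grip":[0.16,0.16,0.16,0.16,0.16]}'
python3 - <<'E'
from h import *
print(bot.state()["finger_gap"],rel(tip(65,45),RH))
w=bot.snapshot("wrist");s=bot.snapshot("scene");sd=bot.snapshot("side")
for q in("hasp_hinge","hasp_lip"):
    o=[]
    for n,p in(("w",w),("s",s),("d",sd)):
        r=bot.landmark_of(q,p)
        if r: print(q,n,np.round(r[0]["uv"]),round(r[0]["p"],2),pt(p,r[0]["uv"])); o+=[(p,r[0]["uv"])]*(r[0]["p"]>.4)
    if len(o)>1:
        x,e=tri(o);print(x,e,"crate dx,dy,dz",(x-H)@CX,(x-H)@CY,x[2]-H[2])
T=tip(65,115)-[0,0,.07];print("tip px",proj(w,T),proj(s,T))
cv2.imwrite("pics/w1.png",np.hstack([cv2.resize(w["img"],(440,330)),cv2.resize(s["img"][100:310,200:400],(330,330))])[:,:,::-1])
E
```

```text
clock: 3.85
tcp_pos: [0.5344, -0.1453, 0.4057]
ee_rot: [0.685, -0.177, -0.684, -0.176]
wrist_force: [-0.1, 0.0, 0.1]
finger_gap: 0.0137
0.013654274628360857 (array([69.7, -0.2, -0.4]), array([ 0.001, -0.002, -0.001]))
hasp_hinge w [273. 277.] 0.73 [ 0.4782 -0.1085  0.2248]
hasp_hinge s [306. 215.] 0.98 [ 0.4817 -0.104   0.2204]
hasp_hinge d [240. 157.] 0.74 [ 0.4793 -0.1247  0.2286]
[ 0.478  -0.1066  0.2198] [np.float64(0.0020615585098096496), np.float64(0.004367216834826628), np.float64(0.0025196056571425516)] crate dx,dy,dz -0.0036101621038155222 0.006504557430524041 -0.001240368391106944
hasp_lip w [274. 263.] 0.56 [ 0.5153 -0.1316  0.2849]
hasp_lip s [296. 180.] 0.7 [ 0.7439 -0.6384  0.0436]
hasp_lip d [253. 135.] 0.68 [0.4249 0.4152 0.0252]
[ 0.5156 -0.1312  0.2874] [np.float64(0.0011604955474149856), np.float64(0.002654318169300075), np.float64(0.0029936367279129548)] crate dx,dy,dz 0.0412439998227104 0.00323605575584383 0.0663893152146274
tip px [278.707  265.3235] [291.8769 156.684 ]
```

View pics/w1.png

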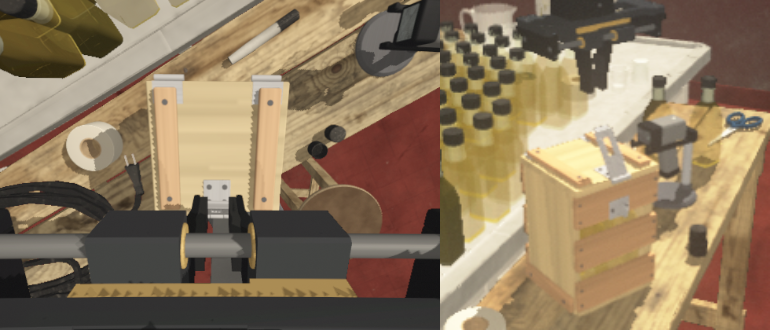

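The wrist view shows the crate square in the image. The strap is centred between the fingers, at about (216,240) in the shrunken picture. I'll descend behind the strap and push forward.

```bash
python3 -m pendant '{"delta_pos":[[35,-3,0],[70,-3,0],[70,-3,0]],"rotation":[[0,0,0],[0,0,0],[0,0,0]],"grip":[0.16,0.16,0.16]}'
python3 -m pendant '{"delta_pos":[[0,0,15],[0,0,28],[0,0,41],[0,0,54],[0,0,54]],"rotation":[[0,0,0],[0,0,0],[0,0,0],[0,0,0],[0,0,0]],"grip":[0.16,0.16,0.16,0.16,0.16]}'
python3 - <<'E'
from h import *
print(rel(tip(11,45,3),RH))
s=bot.snapshot("scene");print(bot.landmark_of("hasp_lip",s)[:1])
cv2.imwrite("pics/s2.png",cv2.resize(s["img"][100:310,200:400],(600,600))[:,:,::-1])
E
```

```text
clock: 4.6
tcp_pos: [0.5332, -0.1434, 0.3314]
ee_rot: [-0.682, 0.178, 0.687, 0.177]
wrist_force: [-0.7, 0.3, -0.1]
finger_gap: 0.0141
clock: 5.1
tcp_pos: [0.4846, -0.1162, 0.3326]
ee_rot: [-0.682, 0.178, 0.687, 0.176]
wrist_force: [0.1, -0.6, 0.0]
finger_gap: 0.0141
(array([-3.5, -1.8, -4.1]), array([ 0.   ,  0.007, -0.004]))
[{'uv': [315.4, 183.6], 'p': 0.62}]
```

View pics/s2.png

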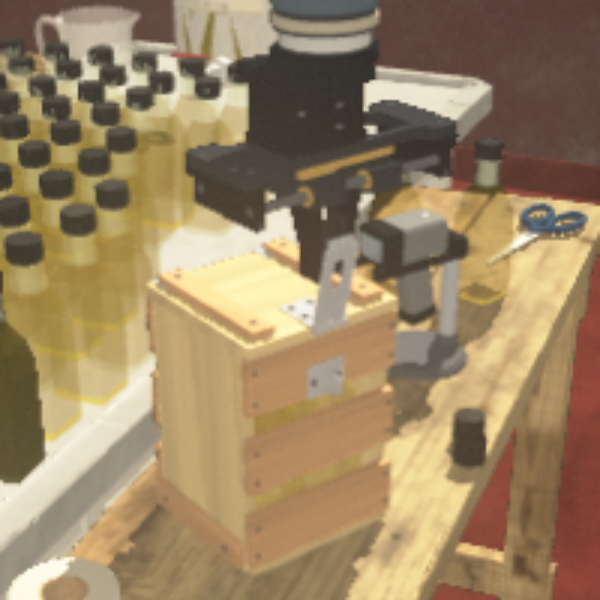

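The strap now stands just forward of upright, at (335,285) in the crop, with the fingers behind it. I'll follow the arc forward and down.

```bash
python3 -m pendant '{"delta_pos":[[-2,-2,15],[8,-2,31],[23,-2,42],[40,-2,49],[40,-2,49]],"rotation":[[0,0,0],[0,0,0],[0,0,0],[0,0,0],[0,0,0]],"grip":[0.16,0.16,0.16,0.16,0.16]}'
python3 - <<'E'
from h import *
print(rel(tip(-42,2,3),RH),rel(tip(-52,-12,3),RH),rel(tip(-28,-42,3),RH))
E
```

```text
clock: 5.7
tcp_pos: [0.4412, -0.0909, 0.2908]
ee_rot: [-0.68, 0.178, 0.689, 0.176]
wrist_force: [-0.8, 0.3, -1.0]
finger_gap: 0.0138
(array([-2.2, -0.6, -1.3]), array([-0.   ,  0.011, -0.005])) (array([11.9, -0.7,  8.5]), array([-0.   ,  0.011, -0.005])) (array([ 41.6,  -0.9, -15.8]), array([-0.   ,  0.011, -0.005]))
```

```bash
python3 -m pendant '{"delta_pos":[[12,-1,9],[25,-1,5],[36,-1,-4],[43,-1,-15],[48,-1,-25]],"rotation":[[0,0,0],[0,0,0],[0,0,0],[0,0,0],[0,0,0]],"grip":[0.16,0.16,0.16,0.16,0.16]}'
python3 - <<'E'
from h import *
print(rel(tip(-11,-48,3),RH))
s=bot.snapshot("scene");print(bot.landmark_of("hasp_lip",s)[:1])
cv2.imwrite("pics/s3.png",cv2.resize(s["img"][130:310,220:400],(600,600))[:,:,::-1])
E
```

```text
clock: 6.2
tcp_pos: [0.4643, -0.103, 0.2418]
ee_rot: [-0.68, 0.178, 0.689, 0.176]
wrist_force: [-1.4, 0.1, 1.2]
finger_gap: 0.0139
(array([-1.2, -0. , -6.3]), array([-0.001,  0.011, -0.005]))
[{'uv': [288.3, 275.2], 'p': 0.74}]
```

View pics/s3.png

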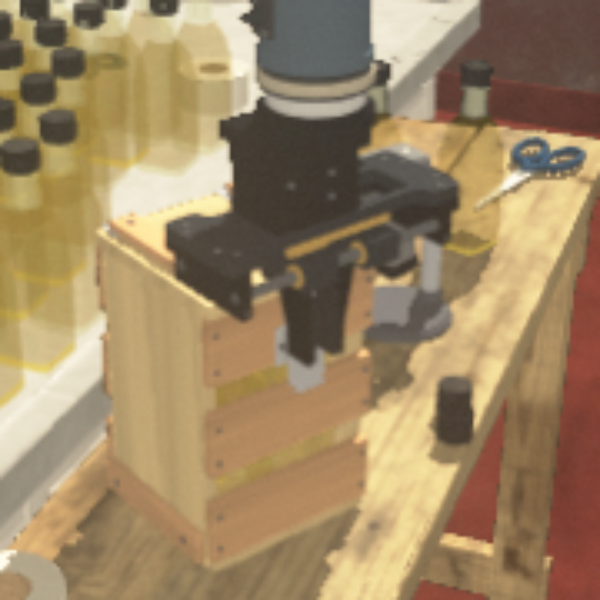

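The strap hangs near the front, with its lip at (305,375) in the crop and the fingers over it. I'll press it home gently and watch the force.

```bash
python3 -m pendant '{"delta_pos":[[0,0,-6],[0,0,-10],[0,0,-13]],"rotation":[[0,0,0],[0,0,0],[0,0,0]],"grip":[0.16,0.16,0.16]}'
python3 -m pendant '{"delta_pos":[[0,0,-3],[0,0,-6]],"rotation":[[0,0,0],[0,0,0]],"grip":[0.16,0.16]}'
python3 - <<'E'
from h import *
print(rel(tip(-11,-48,3),RH))
E
```

```text
clock: 6.6
tcp_pos: [0.469, -0.1055, 0.2411]
ee_rot: [-0.672, 0.178, 0.697, 0.177]
wrist_force: [-27.5, 14.8, 21.8]
finger_gap: 0.0138
clock: 6.8
tcp_pos: [0.4693, -0.1056, 0.2408]
ee_rot: [-0.667, 0.177, 0.702, 0.177]
wrist_force: [-21.8, 10.4, 17.8]
finger_gap: 0.0144
(array([-2.2,  0.2, -0.5]), array([-0.   ,  0.048, -0.013]))
```

```bash
python3 -m pendant '{"delta_pos":[[0,0,25],[-20,0,40],[-70,0,40],[-120,0,40],[-160,0,40]],"rotation":[[0,-0,0],[0,0.03,0],[0,0.048,0],[0,0.048,0],[0,0.048,0]],"grip":[0.16,0.16,0.3,0.6,1]}'
python3 - <<'E'
from h import *
s=bot.snapshot("scene");o=[]
d=bot.snapshot("side")
for q in("hasp_lip","hasp_hinge"):
    print(q,[(np.round(x["uv"]),round(x["p"],2),pt(s,x["uv"])) for x in bot.landmark_of(q,s)[:1]])
C=.5442*0
for q in("scanner","window","fork","label"):
    o=[(p,r[0]["uv"]) for p in(s,d) if (r:=bot.landmark_of(q,p)) and r[0]["p"]>.4]
    print(q,tri(o) if len(o)>1 else [pt(*x) for x in o])
for a in (0,.15,.3): print(a,proj(s,H+.003*CY-.08*np.sin(a)*CX-[0,0,.08*np.cos(a)]))
cv2.imwrite("pics/s4.png",cv2.resize(s["img"][150:310,220:380],(600,600),interpolation=cv2.INTER_CUBIC)[:,:,::-1])
E
```

```text
clock: 7.3
tcp_pos: [0.4424, -0.088, 0.4062]
ee_rot: [0.685, -0.181, -0.684, -0.172]
wrist_force: [1.1, 0.1, 0.0]
finger_gap: 0.0305
hasp_lip [(array([310., 245.]), 0.72, array([ 0.4759, -0.1137,  0.1381]))]
hasp_hinge [(array([309., 214.]), 0.67, array([ 0.478 , -0.1102,  0.2215]))]
scanner (array([ 0.5403, -0.4475,  0.1593]), [np.float64(0.003112949482091772), np.float64(0.0031129494820916217)])
window (array([ 0.5554, -0.3991,  0.1479]), [np.float64(0.0007346059644622158), np.float64(0.0007346059644622229)])
fork (array([ 0.5304, -0.4482,  0.1321]), [np.float64(0.005487201424290706), np.float64(0.005487201424290737)])
label (array([ 0.5144, -0.309 ,  0.2076]), [np.float64(0.01942549275446755), np.float64(0.019425492754467536)])
0 [308.3992 244.0046]
0.15 [311.6463 245.8513]
0.3 [314.8874 247.0193]
```

View pics/s4.png

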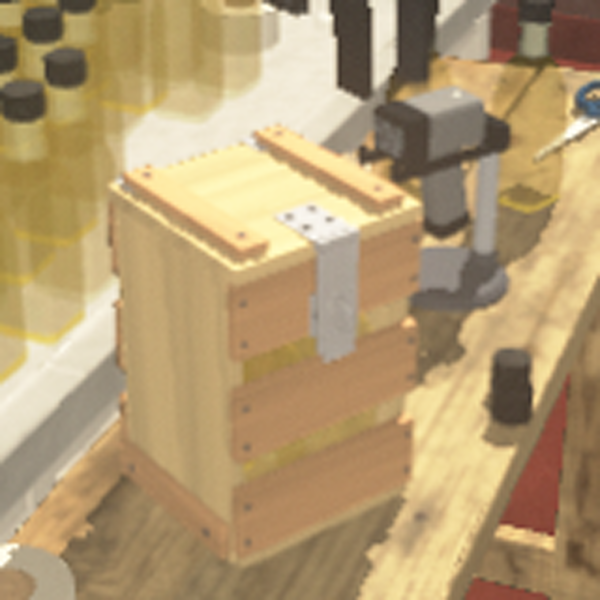

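The hasp hangs flat: the lip is at (335,355) in the crop, at the pixel predicted for angle 0. I'll move over the scanner next.

```bash
cat >> h.py <<'E'
def RS(yaw):
    """tool down, tool z = -scanner x"""
    z=-np.array([np.cos(yaw),np.sin(yaw),0]);x=np.array([0,0,-1.]);return R.from_matrix(np.stack([x,np.cross(z,x),z],1))
E
python3 - <<'E'
from h import *
print(bot.state()["q"],rel([.537,-.445,.36],RS(np.radians(60))))
E
```

```text
[ 0.3923  0.026  -0.3002  1.8613  0.0204  1.2619 -1.991 ] (array([  45. ,  265.5, -256.2]), array([-1.553,  0.011, -0.01 ]))
```

```bash
python3 -m pendant '{"delta_pos":[[0,33,-32],[0,66,-64],[0,99,-96],[0,132,-128],[0,165,-159]],"rotation":[[-0.14,0,0],[-0.28,0,0],[-0.42,0,0],[-0.56,0,0],[-0.7,0,0]],"grip":[1,1,1,1,1]}'
python3 - <<'E'
from h import *
print(bot.state()["q"],rel([.537,-.445,.36],RS(np.radians(60))))
E
```

```text
clock: 8.4
tcp_pos: [0.5013, -0.3112, 0.4033]
ee_rot: [-0.7, -0.067, 0.707, -0.074]
wrist_force: [0.3, -0.0, 0.7]
finger_gap: 0.0868
[ 0.6224  0.2628 -0.1822  1.5807  0.0625  1.3052 -0.9413] (array([ 44.5, 137.8,  -8.8]), array([-0.847,  0.013, -0.004]))
```

```bash
python3 -m pendant '{"delta_pos":[[10,28,-2],[20,56,-4],[30,84,-6],[40,112,-8],[44,138,-9]],"rotation":[[-0.14,0,0],[-0.28,0,0],[-0.42,0,0],[-0.56,0,0],[-0.7,0,0]],"grip":[1,1,1,1,1]}'
python3 -m pendant '{"delta_pos":[[0,0,0],[0,0,0]],"rotation":[[-0.1,0,0],[-0.147,0.01,0]],"grip":[1,1]}'
cat > m.py <<'E'
from h import *
print(bot.state()["clock"],bot.state()["tcp_pos"])
w=bot.snapshot("wrist");s=bot.snapshot("scene");d=bot.snapshot("side")
for q in("scanner","window","fork","stand","label"):
    o=[]
    for n,p in(("w",w),("s",s),("d",d)):
        r=bot.landmark_of(q,p)
        if r and r[0]["p"]>.3: o.append((p,r[0]["uv"]));print(q,n,np.round(r[0]["uv"]),round(r[0]["p"],2),pt(p,r[0]["uv"]))
    if len(o)>1: print("  tri",*tri(o))
H_,W_=w["depth"].shape;u,v=np.meshgrid(np.arange(W_),np.arange(H_))
pp=cv2.undistortPoints(np.stack([u,v],-1).reshape(-1,1,2).astype(float),K(w),np.array(w["D"],float))[:,0]
P=np.array(w["pose"]);C=(np.c_[pp[:,0],-pp[:,1],-np.ones(len(pp))]*w["depth"].reshape(-1,1))@P[:3,:3].T+P[:3,3]
m=(w["depth"].reshape(-1)>0)&(np.hypot(C[:,0]-.537,C[:,1]+.445)<.07)
for lo,hi in((.162,.18),):
    k=m&(C[:,2]>lo)&(C[:,2]<hi);Y=C[k];print(len(Y),np.median(Y[:,2]),cv2.minAreaRect(Y[:,:2].astype(np.float32)*1000),Y[:,:2].mean(0))
E
python3 m.py
python3 - <<'E'
from h import *
w=bot.snapshot("wrist");save(w,"w5.png");print(proj(w,[.537,-.445,.171]))
E
```

```text
clock: 8.9
tcp_pos: [0.5371, -0.4463, 0.3584]
ee_rot: [-0.631, -0.308, 0.641, -0.311]
wrist_force: [0.7, 0.4, -0.5]
finger_gap: 0.0869
clock: 9.1
tcp_pos: [0.5369, -0.4473, 0.3563]
ee_rot: [-0.609, -0.357, 0.613, -0.354]
wrist_force: [0.5, -0.2, 0.0]
finger_gap: 0.0867
9.1 [ 0.5369 -0.4473  0.3563]
scanner w [276. 197.] 0.86 [ 0.5384 -0.4391  0.1696]
scanner s [331. 181.] 0.65 [ 0.5337 -0.4167  0.168 ]
scanner d [245. 285.] 0.63 [ 0.5382 -0.4548  0.1711]
  tri [ 0.5379 -0.4414  0.1573] [np.float64(0.0013674610150887822), np.float64(0.004043762926324017), np.float64(0.0027189569172621775)]
window w [275. 152.] 0.63 [ 0.5557 -0.4068  0.1592]
window s [321. 186.] 0.98 [ 0.5656 -0.4165  0.1447]
window d [259. 275.] 0.61 [ 0.5597 -0.4303  0.1715]
  tri [ 0.5576 -0.4075  0.1492] [np.float64(0.0026829137855577685), np.float64(0.00438587550158661), np.float64(0.0019390727936938147)]
fork s [336. 187.] 0.84 [ 0.5203 -0.424   0.149 ]
fork d [246. 298.] 0.76 [ 0.5421 -0.475   0.1619]
  tri [ 0.5337 -0.4534  0.1347] [np.float64(0.0035009174913519033), np.float64(0.0035009174913519505)]
stand w [276. 199.] 0.75 [ 0.5369 -0.4409  0.1698]
stand s [331. 228.] 0.71 [ 0.5314 -0.4204  0.0106]
stand d [250. 338.] 0.87 [ 0.538  -0.447   0.0109]
  tri [ 0.5309 -0.4574  0.0072] [np.float64(0.027149487257000064), np.float64(0.01899135651775102), np.float64(0.012977090881808893)]
label s [336. 181.] 0.31 [ 0.524  -0.4267  0.1651]
label d [305. 197.] 0.62 [ 0.6286 -0.1419  0.1385]
  tri [ 0.5607 -0.3159  0.2293] [np.float64(0.07301943115748062), np.float64(0.0730194311574808)]
4570 0.16951247615159223 ((535.559814453125, -442.7938232421875), (82.86798095703125, 43.90943145751953), 58.07550048828125) [ 0.537  -0.4404]
[277.8704 203.8859]
```

View pics/w5.png

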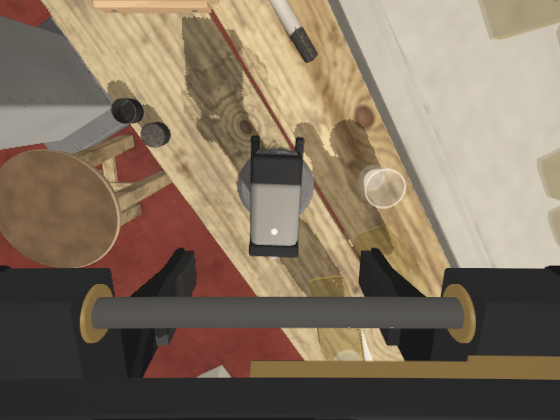

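The wrist view shows the scanner head from (276,150) to (275,255), centred between the fingers. It is turned about 1.4° from the tool. I'll descend and grasp it.

Run:
```python
from h import *
print(rel([.5365,-.4425,.2085],RS(np.radians(59))))
```

```text
(array([149.9,  -1.9,  -3.5]), array([0.023, 0.003, 0.004]))
```

```bash
python3 -m pendant '{"delta_pos":[[40,-2,-4],[80,-2,-4],[115,-2,-4],[145,-2,-4],[148,-2,-4]],"rotation":[[0.023,0.003,0.004],[0.023,0.003,0.004],[0.023,0.003,0.004],[0.023,0.003,0.004],[0.023,0.003,0.004]],"grip":[1,1,1,1,1]}' 25
python3 - <<'E'
from h import *
print(rel([.5365,-.4425,.2085],RS(np.radians(59))))
E
python3 -m pendant '{"delta_pos":[[0,0,0],[0,0,0],[0,0,0],[0,0,0],[0,0,0]],"rotation":[[0,0,0],[0,0,0],[0,0,0],[0,0,0],[0,0,0]],"grip":[0.4,0.4,0.4,0.4,0.4]}' 25
python3 -m pendant '{"delta_pos":[[0,0,0],[0,0,0],[0,0,0]],"rotation":[[0,0,0],[0,0,0],[0,0,0]],"grip":[0.4,0.4,0.4]}'
```

```text
clock: 10.55
tcp_pos: [0.5345, -0.4407, 0.2056]
ee_rot: [-0.614, -0.351, 0.617, -0.345]
wrist_force: [-0.5, 0.3, -0.5]
finger_gap: 0.087
(array([-2.9,  2.6,  0.5]), array([-0.   , -0.001,  0.008]))
clock: 11.05
tcp_pos: [0.5349, -0.441, 0.2068]
ee_rot: [-0.615, -0.35, 0.616, -0.346]
wrist_force: [1.0, -0.2, 0.3]
finger_gap: 0.055
clock: 11.35
tcp_pos: [0.5352, -0.4412, 0.2074]
ee_rot: [-0.615, -0.35, 0.616, -0.346]
wrist_force: [0.1, 0.8, 1.7]
finger_gap: 0.0444
```

```bash
python3 -m pendant '{"delta_pos":[[0,0,0],[0,0,0],[0,0,0]],"rotation":[[0,0,0],[0,0,0],[0,0,0]],"grip":[0.2,0.2,0.2]}' 30
python3 - <<'E'
from h import *
st=bot.state();print(st["clock"],st["tcp_pos"],st["ee_rot"],st["finger_gap"])
import json;json.dump({k:np.array(st[k]).tolist() for k in("tcp_pos","ee_rot")},open("grasp.json","w"))
E
python3 -m pendant '{"delta_pos":[[-20,0,0],[-45,0,0],[-45,0,0]],"rotation":[[0,0,0],[0,0,0],[0,0,0]],"grip":[0.2,0.2,0.2]}'
python3 - <<'E'
from h import *
st=bot.state();print(st["finger_gap"],st["wrist_force"])
d=bot.snapshot("side")
import cv2
C=[.5442,-.1496]
for q in("label","scanner","window"): print(q,[(x["uv"],x["p"],pt(d,x["uv"])) for x in bot.landmark_of(q,d)[:2]])
cv2.imwrite("pics/d6.png",np.hstack([cv2.resize(d["img"][150:290,190:330],(560,560),interpolation=cv2.INTER_CUBIC)])[:,:,::-1])
E
```

```text
clock: 11.65
tcp_pos: [0.5352, -0.4411, 0.2074]
ee_rot: [-0.615, -0.35, 0.616, -0.346]
wrist_force: [-0.1, -0.6, 0.8]
finger_gap: 0.0439
11.65 [ 0.5352 -0.4411  0.2074] [-0.6147 -0.3498  0.6163 -0.3464] 0.0438678535370052
clock: 11.95
tcp_pos: [0.5367, -0.442, 0.2555]
ee_rot: [0.616, 0.348, -0.615, 0.348]
wrist_force: [0.4, -0.0, -0.2]
finger_gap: 0.0437
0.0436986823196173 [ 0.3839 -0.0448 -0.1967]
label [([250.9, 213.1], 0.62, array([ 0.5535, -0.4413,  0.3116]))]
scanner [([243.5, 268.6], 0.73, array([ 0.5406, -0.4643,  0.2196])), ([250.4, 214.4], 0.73, array([ 0.553 , -0.4434,  0.3108]))]
window [([258.6, 252.1], 0.9, array([ 0.5698, -0.4896,  0.2803]))]
```

View pics/d6.png

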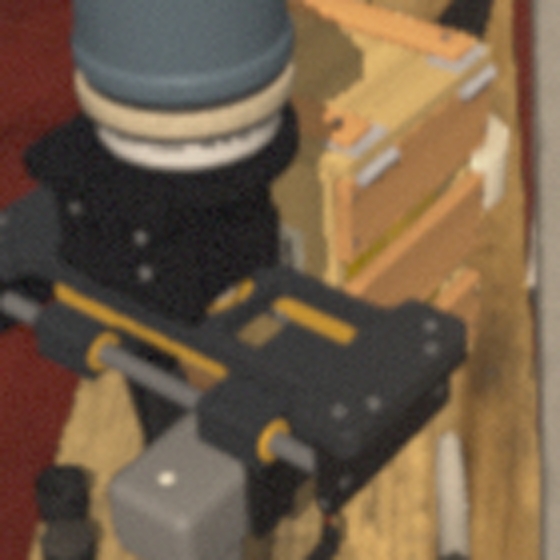

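The picture shows the scanner lifted in the gripper, with the label hidden behind the arm. I'll work out the label's middle from the first side picture instead.

Run:
```python
from h import *
d=bot.snapshot("side");im=cv2.imread("pics/side0.png")
a=np.radians(61);n=np.array([np.cos(a),np.sin(a),0])
g=cv2.cvtColor(im,cv2.COLOR_BGR2HSV);m=np.zeros(im.shape[:2],np.uint8)
x0,x1,y0,y1=226,280,186,234
sub=g[y0:y1,x0:x1];mm=((sub[...,1]<60)).astype(np.uint8)
mm=cv2.morphologyEx(mm,cv2.MORPH_CLOSE,np.ones((5,5)))
k,l,st,c=cv2.connectedComponentsWithStats(mm);i=st[1:,4].argmax()+1
pts=np.argwhere(l==i)[:,::-1]+[x0,y0]
print(st[i],pts.mean(0))
P=np.array(d["pose"])
def hit(uv,off=.061):
    r=P[:3,:3]@ray(d,uv);t=(off-n@P[:3,3])/(n@r);return P[:3,3]+t*r
L=np.array([hit(p) for p in pts[::1].astype(float)])
t=L@CX;z=L[:,2];r=cv2.minAreaRect(np.c_[t,z].astype(np.float32)*1000);print(r,np.ptp(t),np.ptp(z))
for off in(.058,.061,.064):
  print(off,hit(pts.mean(0),off),hit([250.2,211.5],off), "along crate x rel centre",(hit(pts.mean(0),off)-[.5442,-.1496,0])@CX)
```

```text
[ 11  12  29  27 410] [251.1902 210.9561]
((551.6458740234375, 143.89097595214844), (46.651126861572266, 78.0167007446289), 89.6137466430664) 0.07812424962194675 0.046911890047459215
0.058 [ 0.514  -0.2186  0.1473] [ 0.5115 -0.2172  0.1446] along crate x rel centre 0.007069724050958412
0.061 [ 0.5133 -0.2148  0.1444] [ 0.5108 -0.2134  0.1417] along crate x rel centre 0.004623685924635963
0.064 [ 0.5127 -0.211   0.1416] [ 0.5101 -0.2096  0.1388] along crate x rel centre 0.002177647798313607
```

```bash
python3 -m pendant '{"delta_pos":[[-40,0,0],[-85,0,0],[-85,0,0]],"rotation":[[0,0,0],[0,0,0],[0,0,0]],"grip":[0.2,0.2,0.2]}'
python3 - <<'E'
from h import *
d=bot.snapshot("side");s=bot.snapshot("scene")
for v in(268,275,282,290): print(pt(d,[207,v]))
for v in(245,252,260): print("s",pt(s,[355,v]))
for z in(.33,.2015): print(rel([.4433,-.3382,z],RS(np.radians(61))))
E
```

```text
clock: 12.5
tcp_pos: [0.5375, -0.4424, 0.3418]
ee_rot: [0.616, 0.347, -0.615, 0.349]
wrist_force: [1.3, 0.5, -0.2]
finger_gap: 0.0438
[ 0.4142 -0.2772  0.022 ]
[ 0.4201 -0.301   0.0244]
[ 0.4265 -0.3258  0.029 ]
[ 0.4303 -0.3444  0.0243]
s [ 0.4275 -0.329   0.0264]
s [ 0.4188 -0.302   0.0214]
s [ 0.4101 -0.2754  0.0138]
(array([   6.6, -131.8,  -40.9]), array([-0.035, -0.001,  0.008]))
(array([ 135.1, -130.8,  -40.8]), array([-0.035, -0.001,  0.008]))
```

Run:
```python
from h import *
for n in("side","scene"):
    w=bot.snapshot(n);H_,W_=w["depth"].shape;u,v=np.meshgrid(np.arange(W_),np.arange(H_))
    pp=cv2.undistortPoints(np.stack([u,v],-1).reshape(-1,1,2).astype(float),K(w),np.array(w["D"],float))[:,0]
    P=np.array(w["pose"]);C=(np.c_[pp[:,0],-pp[:,1],-np.ones(len(pp))]*w["depth"].reshape(-1,1))@P[:3,:3].T+P[:3,3]
    k=(w["depth"].reshape(-1)>0)&(w["img"].reshape(-1,3).max(1)<70)&(C[:,2]>-.05)&(C[:,2]<.12)&(C[:,0]>.36)&(C[:,0]<.48)&(C[:,1]>-.41)&(C[:,1]<-.22)
    Y=C[k];print(n,len(Y));
    if len(Y): print(np.percentile(Y,[1,25,50,75,99],axis=0))
```

```text
side 278
[[ 0.3999 -0.3506  0.0041]
 [ 0.4101 -0.3387  0.0151]
 [ 0.4212 -0.3043  0.021 ]
 [ 0.428  -0.2858  0.0267]
 [ 0.4479 -0.2755  0.0304]]
scene 0
```

```bash
python3 - <<'E'
from h import *
print(rel([.436,-.3513,.2055],RS(np.radians(61))))
E
python3 -m pendant '{"delta_pos":[[0,-35,-7],[0,-70,-14],[0,-105,-20],[0,-131,-25],[0,-131,-25]],"rotation":[[-0.01,0,0],[-0.02,0,0],[-0.035,0,0],[-0.035,0,0.008],[-0.035,0,0.008]],"grip":[0.2,0.2,0.2,0.2,0.2]}'
python3 - <<'E'
from h import *
print(rel([.436,-.3513,.2055],RS(np.radians(61))))
E
```

```text
(array([ 129.2, -128.7,  -25.9]), array([-0.035, -0.001,  0.013]))
clock: 13.2
tcp_pos: [0.4318, -0.3493, 0.3329]
ee_rot: [-0.608, -0.363, 0.611, -0.356]
wrist_force: [0.3, -0.6, -2.9]
finger_gap: 0.0435
(array([127.4,   6. ,  -0.1]), array([ 0.001, -0.001,  0.011]))
```

```bash
python3 -m pendant '{"delta_pos":[[35,6,0],[70,6,0],[100,6,0],[122,6,0],[127,6,0]],"rotation":[[0,0,0.005],[0,0,0.011],[0,0,0.011],[0,0,0.011],[0,0,0.011]],"grip":[0.2,0.2,0.2,0.2,0.2]}'
python3 - <<'E'
from h import *
print(rel([.436,-.3513,.2055],RS(np.radians(61))))
w=bot.snapshot("wrist");d=bot.snapshot("side");s=bot.snapshot("scene")
for q in("scanner","window","label"):
    o=[]
    for n,p in(("w",w),("s",s),("d",d)):
        r=bot.landmark_of(q,p)
        if r and r[0]["p"]>.4: o.append((p,r[0]["uv"]));print(q,n,np.round(r[0]["uv"]),round(r[0]["p"],2),pt(p,r[0]["uv"]))
    if len(o)>1: print("  tri",*tri(o))
L=np.array([.5121,-.2140,.144]);print("proj label wrist",proj(w,L),"crate top right corners",proj(w,np.array([.5442,-.1496,.222])-.072*CX-.072*CY),proj(w,np.array([.5442,-.1496,.222])+.072*CX-.072*CY))
cv2.imwrite("pics/w7.png",np.hstack([cv2.resize(w["img"],(480,360)),cv2.resize(d["img"][130:380,180:400],(317,360))])[:,:,::-1])
E
```

```text
clock: 13.7
tcp_pos: [0.4341, -0.3504, 0.2017]
ee_rot: [-0.608, -0.362, 0.61, -0.356]
wrist_force: [-0.0, 0.6, -1.7]
finger_gap: 0.0437
(array([-3.9,  2. , -0.2]), array([ 0.001, -0.002,  0.008]))
scanner w [276. 283.] 0.85 [ 0.4375 -0.3417  0.1637]
scanner s [356. 203.] 0.65 [ 0.4287 -0.3203  0.1619]
scanner d [201. 248.] 0.64 [ 0.4407 -0.3665  0.1679]
  tri [ 0.4344 -0.3473  0.1495] [np.float64(0.0013211679473566324), np.float64(0.0020230641267042935), np.float64(0.0009137001420126175)]
window w [275. 202.] 0.7 [ 0.4509 -0.3153  0.1397]
window s [346. 209.] 0.72 [ 0.4543 -0.3166  0.1394]
window d [272. 241.] 0.57 [ 0.5621 -0.2404  0.0834]
  tri [ 0.4924 -0.3137  0.1418] [np.float64(0.040787512730287225), np.float64(0.03782300675670967), np.float64(0.07730398706434108)]
label d [254. 213.] 0.78 [ 0.5198 -0.2215  0.1434]
proj label wrist [ 286.0595 -115.9961] crate top right corners [-301.9062 -528.7571] [ 861.5137 -546.1173]
```

View pics/w7.png

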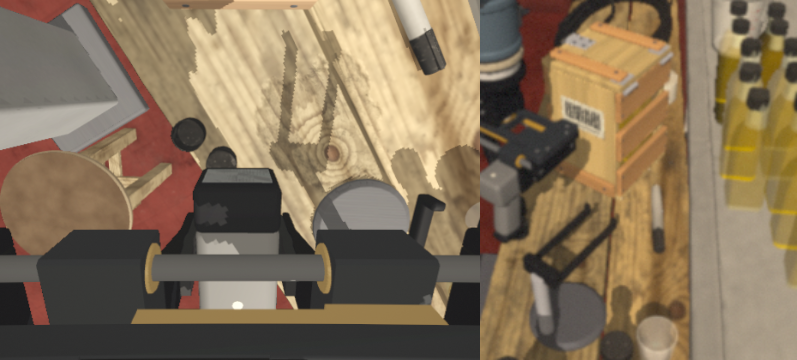

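The left image shows the head level with its window towards the crate, and the crate base edge at the top. On the right the label is in clear view and the fork is empty. I'll re-measure the label and check the lateral alignment.

Run:
```python
from h import *
w=bot.snapshot("wrist");d=bot.snapshot("side");print("cx",w["cx"])
c=np.array([.5442,-.1496,0])
for sx in(-.072,.072):
    for z in(0,.03): print(sx,z,proj(w,c+sx*CX-.072*CY+[0,0,z]))
a=np.radians(61);n=np.array([np.cos(a),np.sin(a),0]);P=np.array(d["pose"])
im=d["img"][...,::-1].copy();g=cv2.cvtColor(im,cv2.COLOR_BGR2HSV)
mm=(g[186:236,226:284,1]<60).astype(np.uint8);mm=cv2.morphologyEx(mm,cv2.MORPH_CLOSE,np.ones((5,5)))
k,l,st,ce=cv2.connectedComponentsWithStats(mm)
for i in range(1,k):
    if st[i,4]<150: continue
    pts=np.argwhere(l==i)[:,::-1]+[226,186.]
    def hit(uv):
        r=P[:3,:3]@ray(d,uv);return P[:3,3]+(.061-n@P[:3,3])/(n@r)*r
    L=np.array([hit(p) for p in pts]);print(st[i],pts.mean(0),cv2.minAreaRect(np.c_[L@CX,L[:,2]].astype(np.float32)*1000))
ww=w["img"][0:14];hs=cv2.cvtColor(ww,cv2.COLOR_RGB2HSV);print([ (r,np.flatnonzero((hs[r,:,0]<14)&(hs[r,:,1]>60)&(hs[r,:,2]>150))[[0,-1]]) for r in range(0,12,2) if ((hs[r,:,0]<14)&(hs[r,:,1]>60)&(hs[r,:,2]>150)).any()])
st=bot.state();T=R.from_quat(st["ee_rot"]).as_matrix();print(st["tcp_pos"]@CX,-T[:,2])
print("tcp along CX vs label .5516; z",st["tcp_pos"])
k=(np.abs(np.arange(560)-0)>=0)
```

```text
cx 277.2396609583148
-0.072 0 [180.5625   4.4714]
-0.072 0.03 [168.6512  -8.1108]
0.072 0 [366.4281   4.5339]
0.072 0.03 [377.4834  -8.024 ]
[  0  12  40  38 883] [242.761  217.8086] ((516.00048828125, 108.54014587402344), (171.3352813720703, 79.00883483886719), 46.201541900634766)
[]
0.5516521348733916 [0.4844 0.8748 0.001 ]
tcp along CX vs label .5516; z [ 0.4359 -0.3515  0.2061]
```

```bash
for i in 0; do python3 -m pendant '{"delta_pos":[[2,0,0],[3,0,0],[3,0,0],[3,0,0],[3,0,0]],"rotation":[[0,0,0],[0,0,0],[0,0,0],[0,0,0],[0,0,0]],"grip":[0.2,0.2,0.2,0.2,0.2]}'; done
python3 -m pendant '{"delta_pos":[[0,0,0],[0,0,0],[0,0,0],[0,0,0],[0,0,0]],"rotation":[[0,0,0],[0,0,0],[0,0,0],[0,0,0],[0,0,0]],"grip":[0.2,0.2,0.2,0.2,0.2]}'
python3 -m pendant '{"delta_pos":[[0,0,0],[0,0,0],[0,0,0],[0,0,0],[0,0,0]],"rotation":[[0,0,0],[0,0,0],[0,0,0],[0,0,0],[0,0,0]],"grip":[0.2,0.2,0.2,0.2,0.2]}'
python3 -m pendant '{"delta_pos":[[0,0,0],[0,0,0],[0,0,0],[0,0,0],[0,0,0]],"rotation":[[0,0,0],[0,0,0],[0,0,0],[0,0,0],[0,0,0]],"grip":[0.2,0.2,0.2,0.2,0.2]}'
python3 -m pendant '{"delta_pos":[[0,0,0],[0,0,0],[0,0,0],[0,0,0],[0,0,0]],"rotation":[[0,0,0],[0,0,0],[0,0,0],[0,0,0],[0,0,0]],"grip":[0.2,0.2,0.2,0.2,0.2]}'
python3 - <<'E'
from h import *
st=bot.state();L=np.array([.5121,-.2140,.144]);W=np.array(st["tcp_pos"])-[0,0,.0574]+.042*CY
print(st["clock"],st["qd"],"along",(L-W)@CY,"lat",(L-W)@CX,"z",L[2]-W[2])
w=bot.snapshot("wrist")
im=w["img"][:40];cv2.imwrite("pics/w8.png",cv2.resize(im[:,120:420],(750,100))[:,:,::-1])
E
```

```text
clock: 14.9
tcp_pos: [0.4359, -0.3514, 0.2031]
ee_rot: [0.61, 0.359, -0.609, 0.359]
wrist_force: [-0.0, 0.6, -2.4]
finger_gap: 0.0436
clock: 15.4
tcp_pos: [0.4359, -0.3515, 0.2031]
ee_rot: [0.61, 0.359, -0.609, 0.359]
wrist_force: [0.6, -0.2, -2.2]
finger_gap: 0.0435
clock: 15.9
tcp_pos: [0.436, -0.3514, 0.2031]
ee_rot: [0.61, 0.359, -0.609, 0.359]
wrist_force: [-1.2, 0.3, -1.6]
finger_gap: 0.0441
clock: 16.4
tcp_pos: [0.436, -0.3514, 0.2031]
ee_rot: [0.61, 0.359, -0.609, 0.359]
wrist_force: [-0.5, -0.1, -2.1]
finger_gap: 0.0441
clock: 16.9
tcp_pos: [0.4359, -0.3515, 0.2031]
ee_rot: [0.61, 0.359, -0.609, 0.359]
wrist_force: [-0.3, 0.1, -2.0]
finger_gap: 0.0439
16.9 [-0.0001  0.0006  0.0002  0.0014 -0.0008 -0.0013 -0.0005] along 0.11516211512141414 lat -3.849518636218385e-05 z -0.0016965572805774654
```

View pics/w8.png

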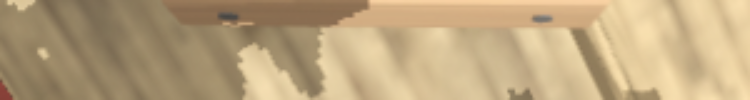

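The slat of the crate's end spans full-picture columns 186–362, centred within 1 px of prediction and level, so the aim was confirmed. I'll return along the reverse path.

```bash
python3 -m pendant '{"delta_pos":[[-35,0,0],[-70,0,0],[-105,0,0],[-138,0,0],[-138,0,0]],"rotation":[[0,0,0],[0,0,0],[0,0,0],[0,0,0],[0,0,0]],"grip":[0.2,0.2,0.2,0.2,0.2]}'
cat > g.py <<'E'
from h import *
import json,sys
g=json.load(open("grasp.json"));t=np.array(g["tcp_pos"]);t[2]+=float(sys.argv[1])/1000
print(bot.state()["clock"],bot.state()["finger_gap"],rel(t,R.from_quat(g["ee_rot"])))
E
python3 g.py 134
```

```text
clock: 17.45
tcp_pos: [0.4378, -0.3525, 0.3464]
ee_rot: [0.611, 0.356, -0.607, 0.362]
wrist_force: [0.1, -0.1, -0.6]
finger_gap: 0.0439
17.45 0.04389675411350178 (array([  6.4, 128.1,  30.3]), array([ 0.036,  0.001, -0.016]))
```

```bash
python3 -m pendant '{"delta_pos":[[0,35,8],[0,70,16],[2,105,25],[5,128,30],[5,128,30]],"rotation":[[0.01,0,0],[0.02,0,-0.01],[0.036,0,-0.016],[0.036,0,-0.016],[0.036,0,-0.016]],"grip":[0.2,0.2,0.2,0.2,0.2]}'
python3 -m pendant '{"delta_pos":[[0,0,0],[0,0,0]],"rotation":[[0,0,0],[0,0,0]],"grip":[0.2,0.2]}'
python3 g.py 30
```

```text
clock: 17.95
tcp_pos: [0.5364, -0.4423, 0.3396]
ee_rot: [-0.614, -0.35, 0.617, -0.345]
wrist_force: [-0.5, 0.7, -2.6]
finger_gap: 0.0437
clock: 18.15
tcp_pos: [0.5358, -0.4417, 0.3384]
ee_rot: [-0.614, -0.351, 0.617, -0.345]
wrist_force: [-0.3, 0.4, -2.6]
finger_gap: 0.0441
18.15 0.04409328331323247 (array([101. ,   0.3,  -0.2]), array([-0.001,  0.   ,  0.005]))
```

```bash
python3 -m pendant '{"delta_pos":[[30,0,0],[60,0,0],[85,0,0],[100,0,0],[100,0,0]],"rotation":[[0,0,0.005],[0,0,0.005],[0,0,0.005],[0,0,0.005],[0,0,0.005]],"grip":[0.2,0.2,0.2,0.2,0.2]}'
python3 -m pendant '{"delta_pos":[[0,0,0],[0,0,0]],"rotation":[[0,0,0],[0,0,0]],"grip":[0.2,0.2]}'
python3 g.py 1
```

```text
clock: 18.65
tcp_pos: [0.5338, -0.4404, 0.2365]
ee_rot: [-0.614, -0.351, 0.617, -0.345]
wrist_force: [0.5, 0.2, -0.8]
finger_gap: 0.0437
clock: 18.85
tcp_pos: [0.5342, -0.4406, 0.2381]
ee_rot: [-0.615, -0.35, 0.617, -0.346]
wrist_force: [-0.5, 0.4, -2.1]
finger_gap: 0.0439
18.85 0.04385980972753865 (array([29.7,  1.4, -0.1]), array([-0.001, -0.   ,  0.001]))
```

```bash
python3 -m pendant '{"delta_pos":[[10,1,0],[18,1,0],[25,1,0],[25,1,0],[25,1,0]],"rotation":[[0,0,0],[0,0,0],[0,0,0],[0,0,0],[0,0,0]],"grip":[0.2,0.2,0.2,0.2,0.2]}'
python3 g.py 0
python3 -m pendant '{"delta_pos":[[2,0,0],[3,0,0],[4,0,0],[4,0,0],[4,0,0]],"rotation":[[0,0,0],[0,0,0],[0,0,0],[0,0,0],[0,0,0]],"grip":[0.2,0.2,0.2,0.2,0.2]}'
python3 g.py 0
```

```text
clock: 19.35
tcp_pos: [0.5348, -0.441, 0.2126]
ee_rot: [-0.614, -0.35, 0.617, -0.346]
wrist_force: [-0.2, 0.4, -0.8]
finger_gap: 0.0436
19.35 0.043575496796351074 (array([ 5.2,  0.5, -0.1]), array([-0.001, -0.   ,  0.002]))
clock: 19.85
tcp_pos: [0.5349, -0.441, 0.2088]
ee_rot: [-0.615, -0.35, 0.617, -0.346]
wrist_force: [0.3, 0.2, -1.1]
finger_gap: 0.044
19.85 0.04395856901931127 (array([ 1.3,  0.4, -0.1]), array([-0.001, -0.   ,  0.002]))
```

```bash
python3 -m pendant '{"delta_pos":[[1,0,0],[1.2,0,0],[1.2,0,0]],"rotation":[[0,0,0],[0,0,0],[0,0,0]],"grip":[0.2,0.2,0.2]}'
python3 g.py 0
python3 -m pendant '{"delta_pos":[[0,0,0],[0,0,0],[0,0,0],[0,0,0],[0,0,0]],"rotation":[[0,0,0],[0,0,0],[0,0,0],[0,0,0],[0,0,0]],"grip":[0.55,0.6,0.8,1,1]}' 10
python3 -m pendant '{"delta_pos":[[0,0,0],[0,0,0],[0,0,0],[0,0,0],[0,0,0]],"rotation":[[0,0,0],[0,0,0],[0,0,0],[0,0,0],[0,0,0]],"grip":[1,1,1,1,1]}'
```

```text
clock: 20.15
tcp_pos: [0.5349, -0.4411, 0.2078]
ee_rot: [-0.615, -0.35, 0.617, -0.346]
wrist_force: [0.6, 0.5, -1.0]
finger_gap: 0.0439
20.15 0.04391559124489419 (array([ 0.4,  0.3, -0.1]), array([-0.001, -0.   ,  0.001]))
clock: 20.65
tcp_pos: [0.535, -0.4411, 0.2079]
ee_rot: [-0.615, -0.35, 0.617, -0.346]
wrist_force: [-0.5, -0.8, -0.1]
finger_gap: 0.0688
clock: 21.15
tcp_pos: [0.535, -0.4411, 0.2078]
ee_rot: [-0.615, -0.35, 0.617, -0.346]
wrist_force: [0.0, -0.1, 0.1]
finger_gap: 0.087
```

```bash
python3 -m pendant '{"delta_pos":[[-20,0,0],[-60,0,0],[-110,0,0],[-150,0,0],[-150,0,0]],"rotation":[[0,0,0],[0,0,0],[0,0,0],[0,0,0],[0,0,0]],"grip":[1,1,1,1,1]}'
python3 m.py
python3 - <<'E'
from h import *
w=bot.snapshot("wrist");s=bot.snapshot("scene")
a=cv2.resize(w["img"],(480,360));b=cv2.resize(s["img"][150:300,230:380],(320,360))
cv2.imwrite("pics/end.png",np.hstack([a,b])[:,:,::-1])
r=bot.landmark_of("hasp_lip",s);print(r[:1],pt(s,r[0]["uv"]) if r else 0)
E
```

```text
clock: 21.65
tcp_pos: [0.538, -0.4426, 0.3658]
ee_rot: [0.617, 0.346, -0.615, 0.35]
wrist_force: [-0.2, -0.1, -0.5]
finger_gap: 0.0871
21.65 [ 0.538  -0.4426  0.3658]
scanner w [271. 200.] 0.81 [ 0.5356 -0.4377  0.1699]
scanner s [332. 181.] 0.65 [ 0.532  -0.4154  0.1689]
scanner d [245. 287.] 0.72 [ 0.5394 -0.4587  0.1711]
  tri [ 0.5368 -0.4419  0.1558] [np.float64(0.003511254999113274), np.float64(0.0043048473067883765), np.float64(0.0024690725688909553)]
window s [323. 187.] 0.77 [ 0.5566 -0.4134  0.1466]
window d [259. 273.] 0.86 [ 0.5585 -0.426   0.1728]
  tri [ 0.5543 -0.405   0.1506] [np.float64(0.0007075473133661503), np.float64(0.0007075473133662953)]
fork s [336. 188.] 0.59 [ 0.5203 -0.4201  0.1446]
fork d [248. 300.] 0.69 [ 0.5442 -0.4681  0.1503]
  tri [ 0.5359 -0.4519  0.1289] [np.float64(0.004778869549137833), np.float64(0.004778869549137938)]
stand s [328. 226.] 0.88 [ 0.4516 -0.1676  0.1662]
stand d [248. 338.] 0.89 [ 0.5326 -0.4458  0.0111]
  tri [ 0.5385 -0.4391  0.0048] [np.float64(0.007314929563361353), np.float64(0.007314929563361342)]
label d [252. 215.] 0.86 [ 0.5142 -0.2169  0.136 ]
4243 0.16949217459010907 ((533.5430297851562, -442.0702209472656), (82.97936248779297, 43.93790817260742), 58.907470703125) [ 0.5349 -0.4397]
[{'uv': [310.6, 245.5], 'p': 0.51}] [ 0.4779 -0.1214  0.1315]
```

View pics/end.png

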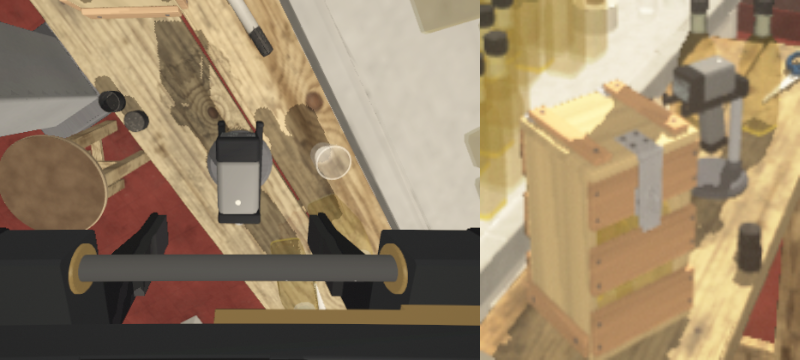

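The scanner is back in the fork at (238,180) with its window at the open end. The hasp still hangs over the staple at (648,190), and the gripper is clear.

```bash
python3 -c "
from cell import bot
print(bot.finish_job())"
```

```text
the job is handed in; nothing more can be done
None
```

I swung the hasp shut, scanned the label and hung the scanner back in its fork. The job was handed in at about 22 s on the clock; no verdict is reported.

- **Hasp:** two slightly open fingers pushed it over and down, straddling the staple, and pressed it home with about 38 N at the wrist. That total is close to the 40 N limit for the arm or gripper body. In the pictures afterwards the lip was within 2–3 px of where a flat strap should show, and the lid looked shut.
- **Scan:** I held the scanner still for over 2 s with its window about 115 mm from the label. By my estimate it was about 0 mm off sideways and 2 mm in height, and the crate's end slat in the wrist picture was within 1 px of prediction. It stayed about 115 mm clear of the crate. The label was hidden from the wrist camera, so its middle comes from the first side picture only. A second measurement from the side view failed because the gripper was in the way.
- **Return:** the scanner is about 2 mm from where it started. The head's top is at the same height (169.5 mm), its yaw is within 1°, and the window is at the open end. The gripper is open and well clear.
- **Disagreement:** the networks' fork point came out about 10 mm behind the scanner's origin, both before and after the scan. I took that as network bias and trusted the starting pose instead.
- **Bystanders:** I did not re-measure them at the end. The arm never went near the roll or the marker.

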